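Refit the filter cassette of the bench dust extractor and latch it

TASK

Put the pleated filter cassette back into the sloping intake of the small dust extractor: hook its tongue under the steel lip at the lower end of the intake, swing the raised end down until the cassette lies fully home, then turn the swing latch over it until it stops. Let go of everything, and leave the spanner and the two bearings where they lie.

Things in the scene. Friction and masses are not known exactly. Their poses are not given: they have to be found in the camera images.
- cassette: Loose pleated filter, 0.25 to 0.5 kg: grey frame 130 mm (its x) by 110 (y) by 28 high (z), off-white pleats. At the underside of its -x end a flat tongue, 5 mm thick and 104 wide, sticks out 20 mm; the +x end is plain. Black bridge grip across the top. Origin: centre of the frame's underside; z out of the top. Starts flat on the bench, tongue roughly towards the robot.
- cassette_tongue (a point): Middle of the tip of the tongue, at the underside: 85 mm from the cassette's origin along its -x.
- cassette_heel (a point): Middle of the lower edge of the cassette's plain end: 65 mm from its origin along its +x.
- cassette_grip (a point): Centre of the black grip bar, 53 mm above the cassette's origin. The bar runs along the cassette's y: 84 mm long, 16 wide in x, from 44 to 62 mm above the underside. It stands on two feet, 12 mm wide in y, at y = -36 and +36 mm; open below between them.
- seat: Filter pocket in the sloping top of the fixed grey dust extractor (265 mm deep, 196 wide, 96 high in front, 130 at the back). Origin: middle of the lower end of the pocket floor, at its lower end wall. x: up the slope, away from the robot, 8 degrees above level; y: to the left; z: square out of the floor. Floor at z = 0, 154 mm long (x), 116 wide; side walls rise to z = 29 mm.
- lip_edge (a point): Middle of the lower edge of the fixed steel lip at the pocket's lower end: seat x = 12, z = 11 mm. The lip covers x = 0 to 12 over the whole width, underside at z = 11, top at z = 16 mm. The tongue slides under it with the cassette's plain end raised 12 to 24 degrees from the floor; then that end swings down.
- pocket_top_end (a point): Top middle of the pocket's upper end wall: seat x = 154, z = 29 mm. The cassette with tongue is 150 mm long, so it has 4 mm spare in length and 3 mm at each side. Fully home it lies on the floor, its axes along the seat's, its top at seat z = 28 mm.
- latch (a joint): Angle of the swing latch, rad. 0: closed, at its stop, the arm pointing down the slope over the upper end of the seated cassette. 1.57: open, the arm along seat +y, clear of the pocket; limit 1.95. Stays where it is left; about 1 N at the tab turns it. A cassette that is not down blocks it.
- latch_axis (a point): Where the latch turns, about seat z, at seat x = 180, y = 0, z = 31 mm. The steel arm is 50 mm long from here, 18 wide, from z = 31 to 37 mm.
- latch_tab (a point): Middle of the upright black tab on the latch arm, 41 mm from the axis: seat x = 180 - 41 cos(angle), y = 41 sin(angle), z = 53 mm. The tab is 9 mm thick in the direction of turning, 18 along the arm, and stands from seat z = 35 to 63 mm. It can be pushed round with closed fingers.
- spanner: Bystander: bright steel combination spanner, 182 mm long, 10 mm thick, lying to the left of the extractor. Origin at its middle, underside.
- large_bearing: Bystander: ball bearing lying flat, 62 mm across, 16 mm high. Origin at the centre of its underside.
- small_bearing: Bystander: ball bearing lying flat, 40 mm across, 12 mm high. Origin at the centre of its underside.
There are look-alikes about, which are no part of the job. What is shaped like the cassette but yellow is not meant.

How it is judged:
On the way, in this order (a step that is already met when the one before it is completed fails the run):
1. the tongue is hooked under the lip while the other end is still raised (x of cassette_tongue in the frame of seat between -0.004 and 0.009 m and z of cassette_tongue in the frame of seat below 0.008 m and z of cassette_heel in the frame of seat above 0.012 m), for 0.1 s.
2. the cassette lies fully home on the pocket floor (x of cassette_tongue in the frame of seat below 0.007 m and z of each of cassette_tongue, cassette_heel in the frame of seat below 0.004 m and z of cassette_heel in the frame of seat above -0.006 m), for 0.2 s.
At the end, for the whole second after the job is handed in: The cassette lies fully home in the intake: the tip of its tongue under the lip (less than 7 mm from the lower end wall) and both ends down on the floor (less than 4 mm above it), at rest and released; the latch is closed over it, within 0.2 rad of its stop (all of step 2 and value of joint latch below 0.2 rad and linear speed of cassette below 0.02 m/s); the robot touches nothing.
It fails at once if the spanner is moved more than 30 mm (distance of spanner from where it was at the start of the episode above 0.03 m).
It fails at once if the larger bearing is moved more than 30 mm (distance of large_bearing from where it was at the start of the episode above 0.03 m).
It fails at once if the smaller bearing is moved more than 30 mm (distance of small_bearing from where it was at the start of the episode above 0.03 m).
It also fails if it takes over 54 s, if anything falls off the work surface, if the arm or the gripper's body presses on something with over 40 N, if the wrist force passes 120 N, or if a joint passes its speed limit or range.

ROBOT

A 6-joint arm with a two-finger parallel gripper is mounted at the origin on a cart in front of the work surface, level with it; the furniture and walls round the work are solid. World frame = base frame: x ahead of the robot, y to its left, z up, the work surface at z = 0. Lengths are in m, angles in rad, forces in N, time in s.
With the tool pointing down it reaches from about 0.325 to 0.9 m from the base axis. Payload 3.5 kg.
Tool frame: the origin (TCP) lies midway between the tips of the shut fingers; the grasp point (between the pads) lies 19 mm behind it; z points along the fingers, y is the line along which they close (so a half turn about z gives the same grasp; the last joint's range is limited). The gripper opens to 85 mm and grips with 20 to 120 N. Pads are 22 mm wide; open, the fingers measure 114 mm over their backs; the gripper's body (76 mm by 85 mm) begins 54 mm behind the grasp point. The pads swing forward as they close: fully open they stand 13 mm farther back than shut.
Start: joints at [-1.425, 0.276, -0.026, 1.268, 0, 1.467], TCP at [0.154, -0.606, 0.231] pointing down, gripper open.
Joint ranges: [-3.12, 3.12], [-0.85, 1.88], [-1.08, 1.24], [-1.95, 2.15], [-1.57, 1.53], [-3.14, 3.14]. Speed limits (rad/s): [2.57, 2.57, 3.14, 3.14, 3.14, 3.14].

INTERFACE

Orientations are given as a rotation vector (axis times angle).
In Python, from station import bot, snapshot, close_job, models gives the robot as it stands.
- The arm moves only by the tool play_rows, never from a script. Its argument "deltas" is text: rows parted by semicolons, each of 7 numbers parted by spaces: the shift along the tool's x, y, z in mm, then the turn, a rotation vector about the tool's x, y, z in degrees, then the opening, from 0 (shut) to 1 (fully open). In form: dx dy dz ax ay az hand; .... A call has 1 to 8 rows; each row is the pose to reach, as a shift and turn from the pose commanded when the call began, along the tool's axes at that moment; what a row does not reach only later rows make up. A row lasts 1/8 s, in which the tool goes at most 62.5 mm and 10.7 degrees, less where a joint would pass 70% of its speed; a pose out of reach is approached as far as the arm can. A call with a gripper value outside its range is refused whole. The fingers move at their own pace and stop on an object; the grip force is fixed at half the most. Time passes only in rows, so rows that repeat a pose let the fingers close. It gives the time, the measured TCP pose, the force, the opening and the grip force at its end, in the units of the state.
- bot.read_state(): the state, without advancing time (a new reading comes with each control period).
- snapshot(name): name is "scene" or "top"; returns a dict with "img" (400x640x3 uint8, red, green, blue), "intrinsics" (3x3 intrinsics, pixels), "xyz" and "attitude" of the camera in the world. Camera axes: x right, y up, looking along -z (the intrinsics and any distortion apply to the point x, -y, -z); pixel columns grow to the right and rows downward; lengths in m; the calibration is good to about 2 mm. A picture is of the moment at which its call begins. There is no depth.
- close_job(): hands the job in; it is judged then, once.
Trained networks look in the newest picture that a camera, given by its name, has taken for a name from the list of things; names that differ only in an ending like _2 or _b are one class to them, and where a whole thing is asked for, a point or a joint stands for the part that bears it (a point fixed in the world has none). Each returns a list of dicts, best first, with "p" (0 to 1); they miss things now and then, are a little off and sometimes report something else, mostly with a low value. They report only what shows in the picture. A call takes as long as a camera call. They do not tell look-alikes from the thing itself.
- models.boxes_of(camera, label): "xy" ([column, row] as shares, 0 to 1, of the picture: columns of its width, rows of its height, amid what is visible of it).
- models.masks_of(camera, label): "region" (400x640 bool, what is visible of it) and "xy" ([column, row] as shares, 0 to 1, of the picture: columns of its width, rows of its height, amid what is visible of it).
- models.spot_point(camera, label): "xy" ([column, row] as shares, 0 to 1, of the picture: columns of its width, rows of its height: a listed point, or the origin of a listed thing).
The state is a dict: "t": time; "joints": joint angles; "qvel": joint speeds; "joint_efforts": joint torques, N m; "tcp_pos": TCP position; "orientation": TCP orientation; "ft_force": force on the tool from outside, world axes, zero at the start; "wrist_torque": the same for the moment, N m; "width": finger opening in m; "gripper_force": force on a finger pad.
Only numpy, scipy, OpenCV 4.12 (cv2) and the standard library are available. Lean on these libraries where they do the work, as an engineer would, in place of code of your own. Each camera call takes 0.05 s, during which the arm holds its last target. There are 200 camera calls.

## Working session

There is one attempt and no reset: what is moved stays moved. The work goes in short steps, Python scripts to look and compute and a tool call to move; the robot and the scene stay as the last step left them, time stands still between calls to the robot, and variables do not carry over. Pictures are saved under pics/ and viewed, at most 10 in all, crops included, and the job is handed in when it is done.

Besides the shell and the picture viewer there is one more tool, called after "Emit:" as name(argument=value, ...) on one line, values as JSON. play_rows: Moves the arm, as the interface text tells. Its arguments: {"type":"object","properties":{"deltas":{"type":"string"}},"required":["deltas"]}

```bash
ls; mkdir -p pics; cat > h.py <<'E'
import numpy as np, cv2
from scipy.spatial.transform import Rotation as R
from station import bot, snapshot, close_job, models
def att(a):
    a=np.array(a,float)
    return a if a.shape==(3,3) else R.from_rotvec(a).as_matrix() if a.size==3 else R.from_quat(a).as_matrix()
def snap(n,f=None):
    s=snapshot(n)
    if f: cv2.imwrite('pics/'+f,s['img'][:,:,::-1])
    return s
def ray(s,px):
    K=np.array(s['intrinsics']);d=np.linalg.solve(K,[px[0],px[1],1]);d=d*[1,-1,-1]
    return np.array(s['xyz']),att(s['attitude'])@d
def onz(s,px,z):
    o,d=ray(s,px);return o+d*(z-o[2])/d[2]
def proj(s,P):
    P=np.atleast_2d(P);c=(P-np.array(s['xyz']))@att(s['attitude']);c=c*[1,-1,-1]
    u=c@np.array(s['intrinsics']).T;return u[:,:2]/u[:,2:]
E
python3 - <<'E'
from h import *
for n in('scene','top'):
    s=snap(n,n+'1.png');print(n,s.keys(),s['intrinsics'],s['xyz'],s['attitude'])
    for l in('cassette','cassette_tongue','cassette_heel','cassette_grip','seat','lip_edge','pocket_top_end','latch_axis','latch_tab','spanner','large_bearing','small_bearing'):
        print(l,[(round(q['p'],2),np.round(np.array(q['xy'])*[640,400],1).tolist()) for q in models.spot_point(n,l)[:3]])
print(bot.read_state())
E
```

```text
pics
scene dict_keys(['img', 'intrinsics', 'xyz', 'attitude']) [[453.83755043   0.         318.82734547]
 [  0.         453.83755043 196.53110121]
 [  0.           0.           1.        ]] [ 0.37002062 -1.26135608  1.09870625] [ 0.83964249 -0.06082699 -0.17145254]
cassette [(0.78, [277.2, 359.1]), (0.75, [312.3, 244.5])]
cassette_tongue [(0.84, [311.8, 366.1]), (0.72, [288.5, 240.5])]
cassette_heel [(0.88, [255.2, 350.3]), (0.57, [331.3, 249.7])]
cassette_grip [(0.92, [309.5, 230.7]), (0.59, [281.8, 346.4])]
seat [(0.74, [307.3, 175.9])]
lip_edge [(0.61, [312.8, 172.9])]
pocket_top_end [(0.88, [347.3, 157.8]), (0.16, [328.3, 250.3])]
latch_axis [(0.67, [355.1, 155.3])]
latch_tab [(0.65, [352.1, 142.1])]
spanner [(0.67, [290.5, 145.5])]
large_bearing [(0.61, [351.8, 141.0]), (0.59, [386.1, 236.8])]
small_bearing [(0.64, [363.2, 219.0])]
top dict_keys(['img', 'intrinsics', 'xyz', 'attitude']) [[473.66020311   0.         323.4516531 ]
 [  0.         473.66020311 197.6460794 ]
 [  0.           0.           1.        ]] [ 0.21063531 -0.14637921  1.94836685] [ 0.13079286 -0.15620666 -1.56
[... 623 characters left out ...]
22.0, 169.9])]
{'t': 1.3, 'joints': array([-1.42541342e+00,  2.76374220e-01, -2.64138381e-02,  1.26803891e+00,
       -1.85907572e-05,  1.46736785e+00]), 'qvel': array([ 0.00070129, -0.00133118,  0.00012918, -0.00108434, -0.00247649,
       -0.0005656 ]), 'joint_efforts': array([-1.31495275e-03, -4.45481801e+01,  2.95561928e+01,  7.55838773e-04,
       -2.39193896e-04,  2.30474733e-06]), 'tcp_pos': array([ 0.15387167, -0.6057363 ,  0.23132279]), 'orientation': array([-3.11728312e+00, -3.89820899e-01,  3.02051566e-05]), 'ft_force': array([-0.35109592, -0.12091752,  0.04968881]), 'wrist_torque': array([-0.01846618, -0.00734173,  0.0709238 ]), 'gripper_force': 0.0, 'width': 0.08558377784046861}
```

View pictures.

View pics/scene1.png

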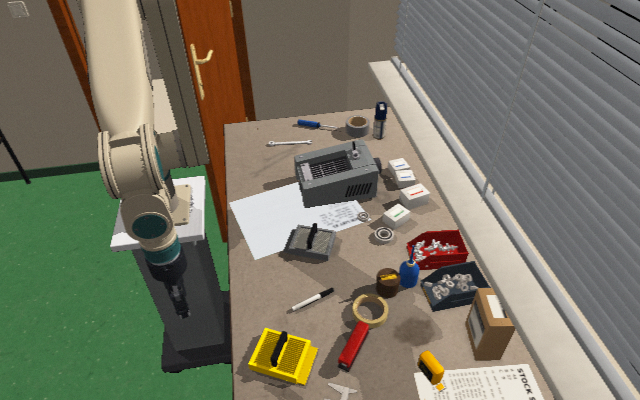

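```bash
python3 - <<'E'
import cv2
a=cv2.imread('pics/top1.png')[120:290,180:470]
cv2.imwrite('pics/top1c.png',cv2.resize(a,None,fx=2.7,fy=2.7,interpolation=cv2.INTER_CUBIC))
E
```

```text
(no output)
```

View pics/top1c.png

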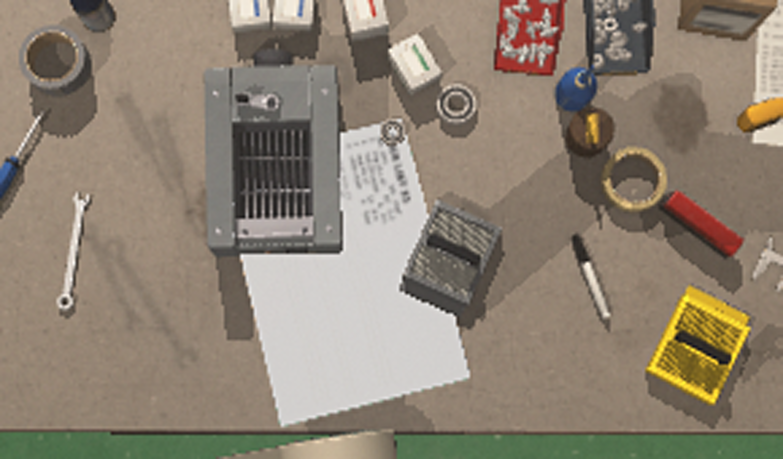

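The look-alikes: the grey one (scene (312,244), top (346,213)) fits the description. The yellow one (scene (277,359), top (437,247)) is the excluded look-alike. The enlarged crop confirms grey frame, off-white pleats and black grip, with the tongue end lower left at about (336,232) in top. The latch is open, pointing left. The spanner is to the left of the extractor, and both bearings are to the right beyond the cassette.

```bash
cat > fit.py <<'E'
from h import *
from scipy.optimize import least_squares
CP={'cassette':[0,0,0],'cassette_tongue':[-.085,0,0],'cassette_heel':[.065,0,0],'cassette_grip':[0,0,.053]}
def cas(p): return np.array([p[0],p[1],0]),R.from_euler('z',p[2]).as_matrix()
def seatpose(p): return np.array(p[:3]),R.from_euler('zy',[p[3],-np.deg2rad(8)]).as_matrix()
def spt(x,y,z): return [x,y,z]
SP={'seat':[0,0,0],'lip_edge':[.012,0,.011],'pocket_top_end':[.154,0,.029],'latch_axis':[.180,0,.031],'latch_tab':[.180,.041,.053]}
E
python3 - <<'E'
from fit import *
S={n:snap(n) for n in('scene','top')}
O={'scene':{'cassette':(312.3,244.5),'cassette_tongue':(288.5,240.5),'cassette_heel':(331.3,249.7),'cassette_grip':(309.5,230.7),
 'seat':(307.3,175.9),'lip_edge':(312.8,172.9),'pocket_top_end':(347.3,157.8),'latch_axis':(355.1,155.3),'latch_tab':(352.1,142.1)},
 'top':{'cassette':(346.3,213),'cassette_tongue':(335.9,232.7),'cassette_heel':(349.3,199.1),'cassette_grip':(344.7,211.4),
 'seat':(279.5,203.3),'lip_edge':(281.4,203.4),'pocket_top_end':(278.8,163.7),'latch_axis':(278.1,157),'latch_tab':(267.3,154.1)}}
def res(p,f,D):
    t,M=f(p);r=[]
    for n in S:
        for k in D: r+=list(proj(S[n],t+M@np.array(D[k]))[0]-O[n][k])
    return np.array(r)
for f,D,p0 in((cas,CP,[.45,-.2,0]),(seatpose,SP,[.45,0,.07,0])):
    q=least_squares(res,p0,args=(f,D),loss='soft_l1');print(np.round(q.x,4));print(res(q.x,f,D).reshape(2,-1,2).round(1).tolist())
E
```

```text
[ 0.5063 -0.2694 -0.4135]
[[[-0.9, -1.4], [-2.1, -1.7], [-0.4, -3.3], [1.5, 1.1]], [[-0.8, 0.1], [1.4, -1.0], [2.3, -0.1], [1.6, -0.3]]]
[ 0.5382 -0.0059  0.0687  0.0573]
[[[0.4, -0.6], [-2.3, -0.8], [0.6, 0.1], [-0.3, 0.2], [-1.2, 2.1]], [[1.5, -1.0], [-0.7, -4.2], [-0.2, -0.3], [0.1, -0.2], [0.0, 2.6]]]
```

```bash
cat >> fit.py <<'E'
def rect(x0,x1,y,z): 
    c=[[x0,-y,z],[x1,-y,z],[x1,y,z],[x0,y,z]];return [(c[i],c[(i+1)%4]) for i in range(4)]
CE=rect(-.065,.065,.055,.028)+rect(-.065,.065,.055,0)+rect(-.085,-.065,.052,.005)[2:]+rect(-.008,.008,.042,.062)
SE=rect(0,.154,.058,.029)+[([-.05,.098,.029],[.2,.098,.029]),([-.05,-.098,.029],[.2,-.098,.029])]+rect(0,.012,.058,.016)
def pts(t,M,E,n=40): 
    return np.vstack([np.array(a)+np.linspace(0,1,n)[:,None]*(np.array(b)-a) for a,b in E])@M.T+t
def draw(img,s,t,M,E,k,x0,y0,col):
    for a,b in E:
        q=((proj(s,np.array([a,b])@M.T+t)-[x0,y0]+.5)*k-.5).round().astype(int);cv2.line(img,tuple(map(int,q[0])),tuple(map(int,q[1])),col,1,cv2.LINE_AA)
def grad(s,sig=1.2):
    g=cv2.GaussianBlur(cv2.cvtColor(s['img'],cv2.COLOR_RGB2GRAY).astype(np.float32),(0,0),sig)
    return np.hypot(cv2.Sobel(g,cv2.CV_32F,1,0),cv2.Sobel(g,cv2.CV_32F,0,1))
def score(p,f,E,S,G):
    t,M=f(p);v=0
    for n in S:
        q=proj(S[n],pts(t,M,E)).astype(np.float32);v+=np.sqrt(cv2.remap(G[n],q[:,0],q[:,1],cv2.INTER_LINEAR)).mean()
    return -v
def refine(p0,f,E,S,step):
    from scipy.optimize import minimize
    p=np.array(p0)
    for sig in(2.0,1.0):
        G={n:grad(S[n],sig) for n in S}
        sim=np.vstack([p]+[p+step*np.eye(len(p))[i] for i in range(len(p))])
        p=minimize(score,p,args=(f,E,S,G),method='Nelder-Mead',options=dict(initial_simplex=sim,xatol=1e-5)).x
    return p
E
python3 - <<'E'
from fit import *
S={n:snap(n) for n in('scene','top')}
pc=[.5063,-.2694,-.4135];ps=[.5382,-.0059,.0687,.0573]
rc=refine(pc,cas,CE,S,np.array([.008,.008,.05]));rs=refine(ps,seatpose,SE,S,np.array([.008,.008,.006,.04]))
print(rc.round(4),rs.round(4))
k=4;out=[]
for n,c in(('top',(235,135,150,110)),('scene',(275,130,125,140))):
    x,y,w,h=c;im=cv2.resize(S[n]['img'][y:y+h,x:x+w,::-1],None,fx=k,fy=k,interpolation=cv2.INTER_CUBIC).copy()
    draw(im,S[n],*cas(rc),CE,k,x,y,(0,255,0));draw(im,S[n],*seatpose(rs),SE,k,x,y,(0,0,255))
    cv2.imwrite(f'pics/ov_{n}.png',im)
E
```

```text
[ 0.5057 -0.2762 -0.4315] [ 0.5453 -0.0065  0.0679  0.0338]
```

View pics/ov_top.png

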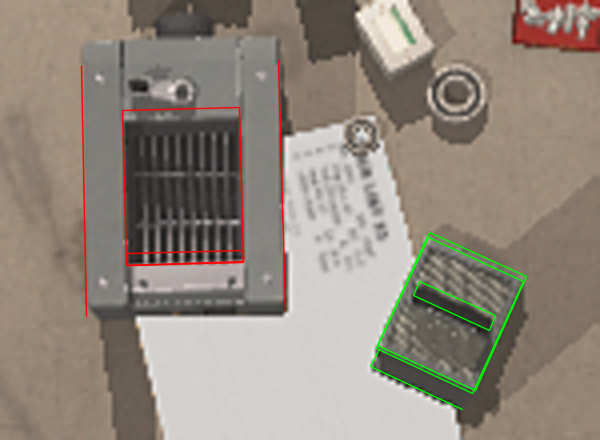

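View pics/ov_scene.png

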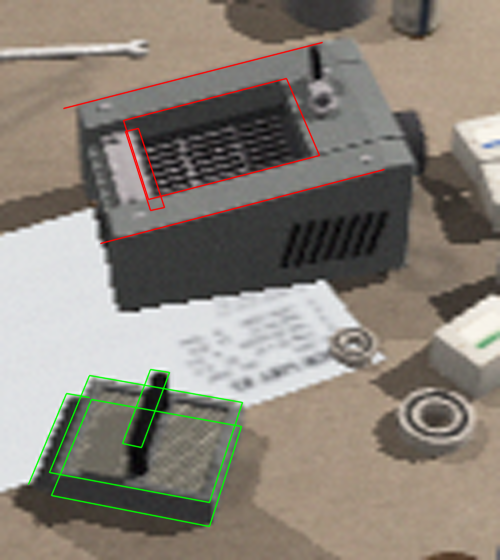

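```bash
cat >> fit.py <<'E'
SE=[([.012,s*.058,.029],[.154,s*.058,.029]) for s in(1,-1)]+[([.154,-.058,.029],[.154,.058,.029])]+[([.012,-.058,.016],[.012,.058,.016])]*2
SD=SE+rect(.130,.180,.009,.037)[:0]+[([.18,-.0,.037],[.18,.05,.037]),([.18,.041,.035],[.18,.041,.063]),([0,-.058,0],[0,.058,0])]
E
python3 - <<'E'
from fit import *
S={n:snap(n) for n in('scene','top')}
rs=[]
for ps in([.5382,-.0059,.0687,.0573],[.533,-.006,.068,.034],[.536,-.004,.072,.045]):
    r=refine(ps,seatpose,SE,S,np.array([.006,.006,.006,.03]));G={n:grad(S[n],1) for n in S};rs.append((score(r,seatpose,SE,S,G),r));print(rs[-1][0].round(2),r.round(4))
r=min(rs,key=lambda a:a[0])[1]
k=6;ims=[]
for n,c in(('top',(250,140,65,90)),('scene',(292,130,68,90))):
    x,y,w,h=c;im=cv2.resize(S[n]['img'][y:y+h,x:x+w,::-1],None,fx=k,fy=k,interpolation=cv2.INTER_CUBIC).copy()
    draw(im,S[n],*seatpose(r),SD,k,x,y,(0,0,255));ims.append(im)
cv2.imwrite('pics/ov2.png',np.hstack(ims))
E
```

```text
-26.73 [ 0.5356 -0.0067  0.0692  0.019 ]
-26.72 [ 0.5356 -0.0068  0.0693  0.019 ]
-26.72 [ 0.5357 -0.0066  0.0689  0.019 ]
```

View pics/ov2.png

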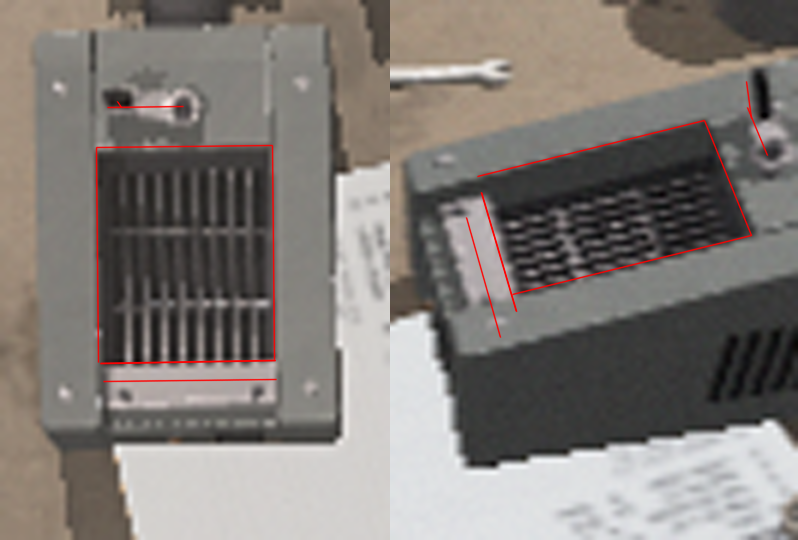

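```bash
cat >> fit.py <<'E'
PC=[.5057,-.2762,-.4315];PS=[.5356,-.0067,.0692,.019]
def toolR(M,sgn): # cassette-like frame M -> tool: z=-M z, y=sgn*M x
    z=-M[:,2];y=sgn*M[:,0];return np.c_[np.cross(y,z),y,z]
def delta(P,M,cur=None):
    s=bot.read_state() if cur is None else cur
    C=R.from_rotvec(s['orientation']).as_matrix()
    d=C.T@(np.array(P)-s['tcp_pos'])*1000; a=np.rad2deg(R.from_matrix(C.T@M).as_rotvec())
    print('delta mm',d.round(1),'deg',a.round(2),'|',np.linalg.norm(d).round(),np.linalg.norm(a).round(1))
def rep():
    s=bot.read_state();print('t',round(s['t'],2),'tcp',s['tcp_pos'].round(4),'q',s['joints'].round(2),'F',s['ft_force'].round(1),'w',round(s['width'],4),'gf',round(float(s['gripper_force']),1))
E
python3 - <<'E'
from fit import *
s=bot.read_state();print(R.from_rotvec(s['orientation']).as_matrix().round(2))
t,M=cas(PC)
for g in(1,-1):
    T=toolR(M,g)
    delta(t+[0,0,.15],T);delta(t+[0,0,.036],T)
E
```

```text
[[ 0.97  0.25 -0.  ]
 [ 0.25 -0.97  0.  ]
 [-0.   -0.   -1.  ]]
delta mm [ 422.1 -232.8   81.3] deg [ -0.     0.   -51.02] | 489.0 51.0
delta mm [ 422.1 -232.8  195.3] deg [ -0.     0.   -51.02] | 520.0 51.0
delta mm [ 422.1 -232.8   81.3] deg [  0.     0.   128.98] | 489.0 129.0
delta mm [ 422.1 -232.8  195.3] deg [  0.     0.   128.98] | 520.0 129.0
```

Emit:
play_rows(deltas="53 -29 10 0 0 -6.4 1; 106 -58 20 0 0 -12.8 1; 158 -87 30 0 0 -19.1 1; 211 -116 40 0 0 -25.5 1; 264 -145 50 0 0 -31.9 1; 317 -175 61 0 0 -38.3 1; 370 -204 71 0 0 -44.6 1; 422 -233 81 0 0 -51 1")

```text
t: 2.6
tcp_pos: [0.507, -0.2747, 0.1503]
orientation: [2.642, 1.698, 0.0]
ft_force: [0.5, -0.5, -0.3]
width: 0.0854
gripper_force: 0.0
```

```bash
python3 - <<'E'
from fit import *
t,M=cas(PC);rep();delta(t+[0,0,.036],toolR(M,1))
S={n:snap(n,n+'3.png') for n in('scene','top')}
k=5;ims=[]
for n,c in(('scene',(265,190,90,90)),):
    x,y,w,h=c;im=cv2.resize(S[n]['img'][y:y+h,x:x+w,::-1],None,fx=k,fy=k,interpolation=cv2.INTER_CUBIC).copy()
    draw(im,S[n],t,M,CE,k,x,y,(0,255,0));cv2.imwrite('pics/near1.png',im)
E
```

```text
t 2.6 tcp [ 0.507  -0.2747  0.1503] q [-0.61  0.25 -0.24  1.08 -0.    1.39] F [ 0.5 -0.5 -0.3] w 0.0854 gf 0.0
delta mm [ -1.9  -0.7 114.3] deg [0.06 0.02 0.19] | 114.0 0.2
```

View pics/near1.png

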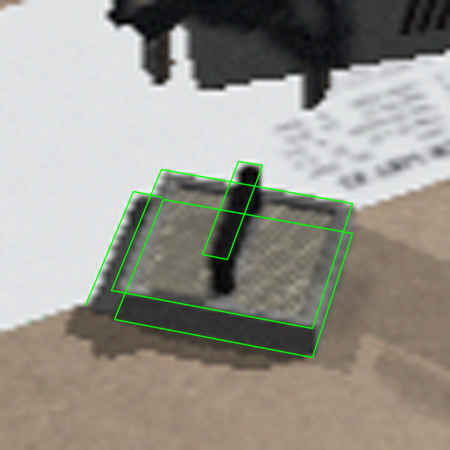

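Emit:
play_rows(deltas="-1 0 50 0 0 0 1; -2 -1 95 0 0 0 1; -2 -1 114 0 0 0 1; -2 -1 114 0 0 0 0; -2 -1 114 0 0 0 0; -2 -1 114 0 0 0 0; -2 -1 114 0 0 0 0; -2 -1 114 0 0 0 0")

```text
t: 3.7
tcp_pos: [0.5047, -0.2782, 0.0378]
orientation: [2.644, 1.693, 0.001]
ft_force: [-0.7, 0.4, 5.7]
width: 0.0152
gripper_force: 61.2
```

Emit:
play_rows(deltas="0 0 0 0 0 0 0; 0 0 -30 0 0 0 0; 0 0 -60 0 0 0 0; 0 0 -100 0 0 0 0; 0 0 -140 0 0 0 0; 0 0 -180 0 0 0 0; 0 0 -180 0 0 0 0; 0 0 -180 0 0 0 0")

```text
t: 4.7
tcp_pos: [0.5029, -0.2767, 0.2147]
orientation: [-2.644, -1.693, 0.002]
ft_force: [0.1, 0.5, -2.0]
width: 0.0148
gripper_force: 60.0
```

```bash
cat >> fit.py <<'E'
OFF=[0,-.002,.0377]
def target(xt,zt,pitch,yt=0.,ps=PS):
    t,M=seatpose(ps);C=M@R.from_euler('y',-pitch,degrees=True).as_matrix()
    o=t+M@np.array([xt,yt,zt])+C@np.array([.085,0,0])
    return o+C@np.array(OFF),toolR(C,1),o,C
def cur():
    s=bot.read_state();T=R.from_rotvec(s['orientation']).as_matrix();C=np.c_[T[:,1],-T[:,0],-T[:,2]]
    o=s['tcp_pos']-C@np.array(OFF);t,M=seatpose(PS)
    tip=M.T@(o+C@[-.085,0,0]-t)*1e3;heel=M.T@(o+C@[.065,0,0]-t)*1e3
    print('tip',tip.round(1),'heel',heel.round(1));return o,C
E
python3 - <<'E'
from fit import *
rep();P,T,_,_=target(.018,.06,16);delta(P,T);print(P)
E
```

```text
t 4.7 tcp [ 0.5029 -0.2767  0.2147] q [-0.62  0.2  -0.16  1.21 -0.    1.39] F [ 0.1  0.5 -2. ] w 0.0148 gf 60.0
delta mm [288.7 -17.9  14.7] deg [-23.76   5.2  -25.49] | 290.0 35.2
[ 0.6074135  -0.00700274  0.20013752]
```

Emit:
play_rows(deltas="30 -2 -5 -3 1 -3 0; 70 -4 -5 -6 1 -6 0; 120 -7 -5 -10 2 -10 0; 170 -11 -3 -14 3 -15 0; 220 -14 2 -18 4 -19.5 0; 260 -16 9 -21.5 5 -23 0; 288 -18 15 -23.8 5.2 -25.5 0; 288 -18 15 -23.8 5.2 -25.5 0")

```text
t: 5.7
tcp_pos: [0.6041, -0.0061, 0.1963]
orientation: [1.972, 2.017, 0.419]
ft_force: [-0.4, -0.1, -2.3]
width: 0.0142
gripper_force: 59.9
```

```bash
python3 - <<'E'
from fit import *
rep();o,C=cur();P,T,_,_=target(.018,.06,16);delta(P,T)
S={n:snap(n) for n in('scene','top')}
# refine y-offset and roll/z of the held cassette from edges
def f(p): return o+C@np.array([p[0],p[1],p[2]]),C@R.from_euler('xz',[0,p[3]]).as_matrix()
E=rect(-.065,.065,.055,.028)+rect(-.065,.065,.055,0)[:1]+rect(-.065,.065,.055,0)[3:]
for n in (['scene'],['top'],['scene','top']): print(refine([0,0,0,0],f,E,{k:S[k] for k in n},np.array([.004,.004,.004,.02])).round(4))
k=5;ims=[]
for n,c in(('top',(245,125,75,95)),('scene',(285,95,85,95))):
    x,y,w,h=c;im=cv2.resize(S[n]['img'][y:y+h,x:x+w,::-1],None,fx=k,fy=k,interpolation=cv2.INTER_CUBIC).copy()
    draw(im,S[n],o,C,CE,k,x,y,(0,255,0));draw(im,S[n],*seatpose(PS),SE,k,x,y,(0,0,255));ims.append(im)
cv2.imwrite('pics/hover.png',np.hstack(ims))
E
```

```text
t 5.7 tcp [ 0.6041 -0.0061  0.1963] q [-0.15  0.01 -0.49  0.67  0.07  1.41] F [-0.4 -0.1 -2.3] w 0.0142 gf 59.9
tip [13.8 -3.2 57.1] heel [158.2  -2.8  97.5]
delta mm [-1.   4.6 -2.2] deg [-0.35 -0.05  0.16] | 5.0 0.4
[ 0.0128 -0.0085  0.0049 -0.0209]
[-0.0011  0.0036  0.0115 -0.0728]
[0.017  0.0043 0.014  0.0162]
```

View pics/hover.png

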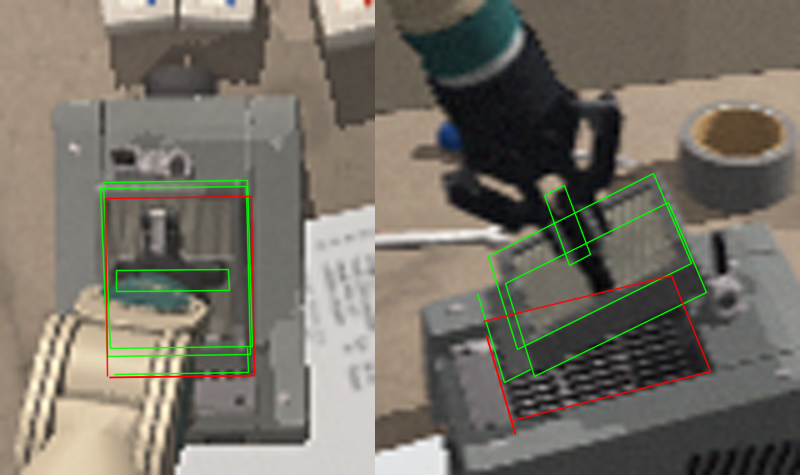

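```bash
sed -i 's/C=np.c_\[T\[:,1\],-T/C=np.c_[T[:,1],T/' fit.py; python3 - <<'E'
from fit import *
o,C=cur()
S={n:snap(n) for n in('scene','top')}
G={n:grad(S[n],.7) for n in S}
ys=np.arange(-8,8.1,1)
def sc(E,n,ax=1):
    out=[]
    for y in ys:
        v=np.zeros(3);v[ax]=y*1e-3;out.append(score(0,lambda p:(o+C@v,C),E,{n:S[n]},G))
    return (-np.array(out)).round(1)
print(ys)
for y in(.055,-.055): print('top side',y,sc([([0,y,.028],[.06,y,.028])],'top'))
print('top heel x',sc([([.065,-.05,.028],[.065,.05,.028])],'top',0))
for z in(0,.028): print('scene -y',z,sc([([-.05,-.055,z],[.055,-.055,z])],'scene'))
print('scene +y',sc([([-.0,.055,.028],[.055,.055,.028])],'scene'))
print('scene heel x',sc([([.065,-.05,.028],[.065,.05,.028])],'scene',0),sc([([.065,-.055,.003],[.065,-.055,.028])],'scene',0))
print('scene z',sc([([-.05,-.055,.0],[.055,-.055,.0])],'scene',2))
E
```

```text
tip [16.4 -1.3 58.9] heel [160.7  -1.3 100. ]
[-8. -7. -6. -5. -4. -3. -2. -1.  0.  1.  2.  3.  4.  5.  6.  7.  8.]
top side 0.055 [8.  8.7 9.1 9.  8.9 8.8 8.7 8.5 8.3 8.  7.6 7.2 6.7 6.2 5.4 4.8 4.1]
top side -0.055 [10.8 11.3 11.8 11.5 10.3  9.   7.4  6.9  7.1  7.3  7.5  7.4  7.1  6.8
  6.6  7.   7.4]
top heel x [ 7.4  8.2  9.3 10.1 10.9 11.5 10.9  9.6  8.1  6.3  6.5  7.2  7.7  8.1
  8.4  8.5  8.5]
scene -y 0 [6.8 6.9 6.9 7.  6.9 6.9 6.9 6.8 6.7 6.5 6.3 6.  5.6 5.2 4.7 4.2 3.8]
scene -y 0.028 [ 8.1  8.6  9.   9.4  9.7  9.9 10.1 10.2 10.4 10.5 10.7 10.9 11.1 11.3
 11.3 11.4 11.3]
scene +y [ 8.   8.1  8.2  8.3  8.5  8.7  9.   9.3  9.6 10.  10.3 10.6 10.9 11.
 11.2 11.3 11.3]
scene heel x [8.3 8.  7.5 6.8 6.4 6.5 7.1 7.8 8.3 8.3 8.1 8.  8.3 8.8 9.2 9.4 9.5] [ 5.2  5.3  5.7  6.5  7.6  8.9 10.3 11.8 12.9 13.7 13.9 13.4 12.5 11.5
 11.  11.6 12.9]
scene z [6.7 6.7 6.8 6.9 6.9 6.9 6.9 6.8 6.7 6.5 6.1 5.7 5.1 4.5 4.  3.5 3. ]
```

```bash
python3 - <<'E'
from fit import *
o,C=cur()
ims=[];k=8
for n,c in(('top',(258,152,42,72)),('scene',(302,118,56,72))):
    s=snap(n);x,y,w,h=c;im=cv2.resize(s['img'][y:y+h,x:x+w,::-1],None,fx=k,fy=k,interpolation=cv2.INTER_CUBIC).copy()
    im=cv2.convertScaleAbs(im,alpha=1.5,beta=15)
    draw(im,s,o,C,CE[:7],k,x,y,(0,255,0));ims.append(im)
    for l in('cassette','cassette_heel','cassette_grip','cassette_tongue'):
        print(n,l,[(round(q['p'],2),(np.array(q['xy'])*[640,400]-proj(s,o+C@np.array(CP[l]))[0]).round(1).tolist()) for q in models.spot_point(n,l)[:3]])
cv2.imwrite('pics/hover2.png',np.hstack(ims))
E
```

```text
tip [18.3 -2.2 60.3] heel [162.4  -2.2 101.8]
top cassette [(0.9, [-1.7, -1.2]), (0.74, [161.2, 71.6]), (0.64, [-10.4, -21.2])]
top cassette_heel [(0.88, [151.4, 102.7]), (0.78, [-4.0, 0.9]), (0.38, [-70.0, 53.8])]
top cassette_grip [(0.95, [-0.4, 3.0]), (0.78, [161.1, 69.0])]
top cassette_tongue [(0.85, [-0.1, 0.2]), (0.55, [166.0, 33.0]), (0.48, [-4.0, -19.8])]
scene cassette [(0.9, [-55.0, 205.0]), (0.71, [3.4, 3.2])]
scene cassette_heel [(0.84, [1.4, -1.4]), (0.64, [-93.7, 208.1])]
scene cassette_grip [(0.91, [-46.6, 207.9]), (0.71, [1.7, -0.7])]
scene cassette_tongue [(0.61, [2.9, 0.5]), (0.59, [2.9, 205.1])]
```

View pics/hover2.png

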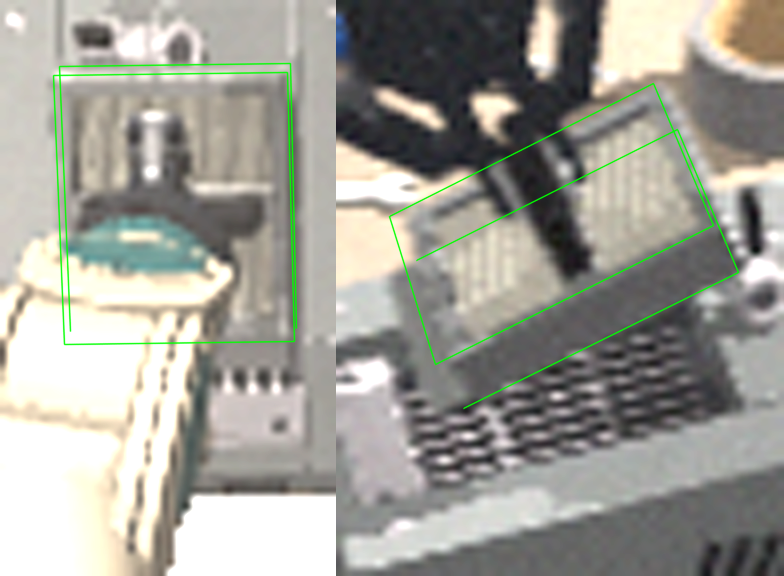

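```bash
python3 - <<'E'
from fit import *
rep();cur()
for a in((.018,.03,16,.001),(.018,.006,16,.001),(.0035,.0015,16,.001)):
    P,T,_,_=target(*a);delta(P,T)
E
```

```text
t 6.4 tcp [ 0.608  -0.0085  0.2015] q [-0.15  0.01 -0.48  0.67  0.07  1.41] F [ 0.5  0.3 -2.8] w 0.0147 gf 59.9
tip [19.  -1.6 61. ] heel [163.   -1.5 102.8]
delta mm [ 2.6 -9.4 29.8] deg [0.17 0.1  0.04] | 31.0 0.2
delta mm [  2.6 -16.1  52.8] deg [0.17 0.1  0.04] | 55.0 0.2
delta mm [  2.6 -31.3  53.1] deg [0.17 0.1  0.04] | 62.0 0.2
```

Emit:
play_rows(deltas="2.5 -5 15 0.2 0.1 0 0; 2.5 -9.4 30 0.2 0.1 0 0; 2.5 -11 36 0.2 0.1 0 0; 2.5 -13 42 0.2 0.1 0 0; 2.5 -14 46 0.2 0.1 0 0; 2.5 -15 49 0.2 0.1 0 0; 2.5 -15 49 0.2 0.1 0 0; 2.5 -15 49 0.2 0.1 0 0")

```text
t: 7.4
tcp_pos: [0.6145, -0.006, 0.1508]
orientation: [1.971, 2.011, 0.424]
ft_force: [0.2, 0.2, -1.8]
width: 0.0147
gripper_force: 59.9
```

```bash
python3 - <<'E'
from fit import *
rep();cur()
for a in((.018,.006,16,.001),(.0035,.0015,16,.001)):
    P,T,_,_=target(*a);delta(P,T)
E
```

```text
t 7.4 tcp [ 0.6145 -0.006   0.1508] q [-0.15  0.07 -0.53  0.55  0.06  1.42] F [ 0.2  0.2 -1.8] w 0.0147 gf 59.9
tip [18.2  0.9 10.2] heel [162.4   1.1  51.5]
delta mm [-0.  -1.4  4. ] deg [-0.01 -0.01  0.05] | 4.0 0.1
delta mm [  0.  -16.5   4.3] deg [-0.01 -0.01  0.05] | 17.0 0.1
```

Emit:
play_rows(deltas="0 -1.4 4 0 0 0 0; 0 -5 4.2 0 0 0 0; 0 -8 4.2 0 0 0 0; 0 -11 4.2 0 0 0 0; 0 -13 4.2 0 0 0 0; 0 -15 4.2 0 0 0 0; 0 -15 4.2 0 0 0 0; 0 -15 4.2 0 0 0 0")

```text
t: 8.4
tcp_pos: [0.6037, -0.0064, 0.1419]
orientation: [1.969, 2.01, 0.426]
ft_force: [1.2, -0.1, 4.1]
width: 0.0149
gripper_force: 60.7
```

```bash
python3 - <<'E'
from fit import *
rep();cur()
for a in((.003,.001,16,.001),(.003,.001,8,.001),(.003,.0,3,.001),(.003,.0,0,.001)):
    P,T,_,_=target(*a);delta(P,T)
s=snap('scene')
for l in('cassette_heel','cassette_grip','cassette_tongue'):
    o,C=cur();print(l,[(round(q['p'],2),(np.array(q['xy'])*[640,400]-proj(s,o+C@np.array(CP[l]))[0]).round(1).tolist()) for q in models.spot_point('scene',l)[:2]])
x,y,w,h=(292,120,80,75);im=cv2.resize(s['img'][y:y+h,x:x+w,::-1],None,fx=8,fy=8,interpolation=cv2.INTER_CUBIC)
cv2.imwrite('pics/hook.png',cv2.convertScaleAbs(im,alpha=1.4,beta=15))
E
```

```text
t 8.4 tcp [ 0.6037 -0.0064  0.1419] q [-0.15  0.06 -0.57  0.53  0.07  1.41] F [ 1.2 -0.1  4.1] w 0.0149 gf 60.7
tip [6.3 0.8 2.7] heel [150.4   0.9  44.3]
delta mm [ 0.1 -3.6  0.9] deg [0.13 0.01 0.06] | 4.0 0.1
delta mm [ 0.1  0.8 13.1] deg [8.13 0.01 0.06] | 13.0 8.1
delta mm [ 0.1  2.4 21.9] deg [1.313e+01 1.000e-02 6.000e-02] | 22.0 13.1
delta mm [ 0.1  3.2 26.7] deg [1.613e+01 1.000e-02 6.000e-02] | 27.0 16.1
tip [6.3 0.8 2.7] heel [150.4   0.9  44.3]
cassette_heel [(0.66, [-90.8, 191.4]), (0.55, [3.2, 2.6])]
tip [6.3 0.8 2.6] heel [150.4   1.   44.3]
cassette_grip [(0.98, [-2.1, -0.8]), (0.67, [7.7, 13.8])]
tip [6.3 0.8 2.6] heel [150.4   0.9  44.2]
cassette_tongue [(0.83, [3.7, -0.3])]
```

View pics/hook.png

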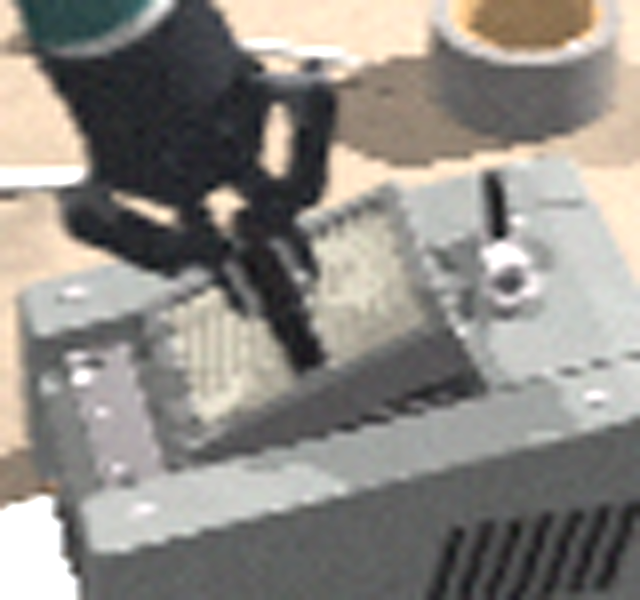

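Emit:
play_rows(deltas="0 -2 0 0 0 0 0; 0 -4 0 0 0 0 0; 0 -4 0 0 0 0 0; 0 -4 0 0 0 0 0")

```text
t: 9.1
tcp_pos: [0.6014, -0.0065, 0.1415]
orientation: [1.967, 2.008, 0.429]
ft_force: [3.4, 0.5, 6.9]
width: 0.0149
gripper_force: 61.1
```

```bash
python3 - <<'E'
from fit import *
rep();cur()
E
```

```text
t 9.1 tcp [ 0.6014 -0.0065  0.1415] q [-0.15  0.06 -0.57  0.52  0.07  1.41] F [3.4 0.5 6.9] w 0.0149 gf 61.1
tip [4.2 0.6 2.4] heel [148.2   0.8  44.5]
```

Emit:
play_rows(deltas="0 2 3 2 0 0 0; 0 4 6 4 0 0 0; 0 5.5 9 6 0 0 0; 0 6.5 12.2 8 0 0 0; 0 7.5 15.4 10 0 0 0; 0 8 18.5 12 0 0 0; 0 8 18.5 12 0 0 0; 0 8 18.5 12 0 0 0")

```text
t: 10.1
tcp_pos: [0.6137, -0.006, 0.1258]
orientation: [2.089, 2.133, 0.22]
ft_force: [2.1, 0.0, 7.2]
width: 0.0147
gripper_force: 61.6
```

```bash
python3 - <<'E'
from fit import *
rep();cur()
for a in((.004,.0,0,.001),(.004,.0,2,.001)):
    P,T,_,_=target(*a);delta(P,T)
E
```

```text
t 10.1 tcp [ 0.6137 -0.006   0.1258] q [-0.13  0.2  -0.38  0.79  0.03  1.42] F [2.1 0.  7.2] w 0.0147 gf 61.6
tip [3.  0.9 1.7] heel [152.7   1.1  12. ]
delta mm [-0.   3.2  7.7] deg [3.96 0.01 0.09] | 8.0 4.0
delta mm [-0.   2.1  4.7] deg [1.96 0.01 0.09] | 5.0 2.0
```

Good. Finish the swing, pressing lightly.

Emit:
play_rows(deltas="0 1 3 1.5 0 0 0; 0 1.5 5 3 0 0 0; 0 2 8 4 0 0 0; 0 2 9 4.3 0 0 0; 0 2 9 4.3 0 0 0; 0 2 9 4.3 0 0 0")

```text
t: 10.85
tcp_pos: [0.6158, -0.006, 0.1217]
orientation: [2.13, 2.174, 0.14]
ft_force: [-17.0, -1.0, 32.1]
width: 0.0151
gripper_force: 65.2
```

```bash
python3 - <<'E'
from fit import *
rep();cur()
E
```

```text
t 10.85 tcp [ 0.6158 -0.006   0.1217] q [-0.12  0.25 -0.31  0.88  0.02  1.43] F [-17.   -1.   32.1] w 0.0151 gf 65.2
tip [1.4 0.9 3.7] heel [151.4   1.1   2.7]
```

Emit:
play_rows(deltas="0 -1 -2 -0.3 0 0 0; 0 -2 -4 -0.5 0 0 0; 0 -2 -5 -0.5 0 0 0; 0 -2 -5 -0.5 0 0 0")

```text
t: 11.35
tcp_pos: [0.6145, -0.006, 0.1216]
orientation: [2.126, 2.168, 0.151]
ft_force: [-0.3, 0.5, 7.6]
width: 0.0147
gripper_force: 61.3
```

```bash
python3 - <<'E'
from fit import *
rep();cur()
E
```

```text
t 11.35 tcp [ 0.6145 -0.006   0.1216] q [-0.12  0.25 -0.32  0.86  0.02  1.43] F [-0.3  0.5  7.6] w 0.0147 gf 61.3
tip [0.5 1.  3. ] heel [150.5   1.1   3.3]
```

Emit:
play_rows(deltas="0 0 0 0 0 0 0.6; 0 0 0 0 0 0 0.6; 0 0 0 0 0 0 0.6; 0 0 0 0 0 0 0.6; 0 0 -40 0 0 0 0.6; 0 0 -80 0 0 0 0.6; 0 0 -80 0 0 0 0.6")

```text
t: 12.22
tcp_pos: [0.6061, -0.0063, 0.2053]
orientation: [2.12, 2.163, 0.159]
ft_force: [-0.5, -0.3, 0.4]
width: 0.0513
gripper_force: 0.0
```

```bash
python3 - <<'E'
from fit import *
rep()
S={n:snap(n) for n in('scene','top')}
t,M=seatpose(PS);sd=lambda a,z:M.T@(np.array(a)-t)
E=rect(-.065,.065,.055,.028)
f=lambda p:(t+M@np.array([.087+p[0],p[1],p[2]]),M)
s=S['scene']
for n in S:
  for l in('cassette_heel','cassette_grip','cassette_tongue','latch_tab','latch_axis'):
    q0=CP.get(l);q0=np.array(q0)+[.087,0,0] if q0 else SP[l]
    print(n,l,[(round(q['p'],2),(np.array(q['xy'])*[640,400]-proj(S[n],t+M@np.array(q0))[0]).round(1).tolist()) for q in models.spot_point(n,l)[:2]])
ims=[]
for n,c in(('top',(250,135,48,75)),('scene',(292,122,58,75))):
    x,y,w,h=c;im=cv2.resize(S[n]['img'][y:y+h,x:x+w,::-1],None,fx=7.5,fy=7.5,interpolation=cv2.INTER_CUBIC).copy()
    im=cv2.convertScaleAbs(im,alpha=1.4,beta=15);draw(im,S[n],t+M@[.087,0,0],M,E+CE[-4:],7.5,x,y,(0,255,0));ims.append(im)
cv2.imwrite('pics/home.png',np.hstack(ims))
E
```

```text
t 12.22 tcp [ 0.6061 -0.0063  0.2053] q [-0.13  0.16 -0.24  1.02  0.02  1.43] F [-0.5 -0.3  0.4] w 0.0513 gf 0.0
scene cassette_heel [(0.92, [0.6, -1.2]), (0.78, [-92.3, 182.0])]
scene cassette_grip [(0.91, [-49.0, 185.6]), (0.55, [-0.7, -3.1])]
scene cassette_tongue [(0.73, [3.6, -2.4]), (0.59, [4.6, 186.1])]
scene latch_tab [(0.67, [-18.1, 24.5]), (0.66, [2.8, -3.6])]
scene latch_axis [(0.67, [-0.5, -2.3])]
top cassette_heel [(0.63, [151.6, 97.0]), (0.56, [-1.2, -0.8])]
top cassette_grip [(0.67, [-1.8, 1.0]), (0.62, [160.2, 66.7])]
top cassette_tongue [(0.94, [-0.9, 0.3]), (0.68, [163.6, 27.8])]
top latch_tab []
top latch_axis []
```

View pics/home.png

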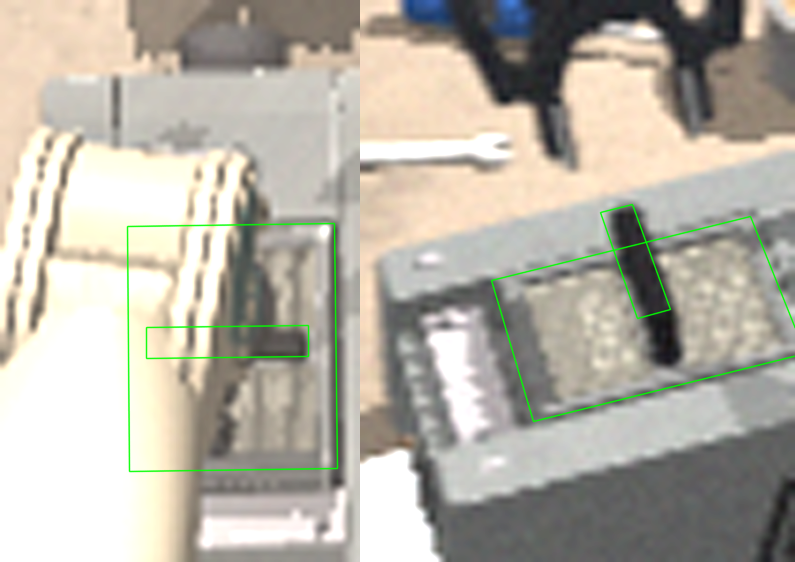

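```bash
cat >> fit.py <<'E'
def seatd(W):
    t,M=seatpose(PS);s=bot.read_state();C=R.from_rotvec(s['orientation']).as_matrix()
    print('now seat',(M.T@(s['tcp_pos']-t)*1e3).round(1))
    for w in W: print(w,end=' ');delta(t+M@(np.array(w)/1e3),toolR(M,1),s)
E
python3 - <<'E'
from fit import *
rep();seatd([(222,43,110),(222,43,46)])
E
```

```text
t 12.82 tcp [ 0.6031 -0.006   0.2003] q [-0.13  0.16 -0.25  1.02  0.02  1.43] F [ 0.5 -0.5 -0. ] w 0.0511 gf 0.0
now seat [ 85.1  -0.9 120.4]
(222, 43, 110) delta mm [ 43.8 136.9  10.7] deg [ 0.12 -0.    0.05] | 144.0 0.1
(222, 43, 46) delta mm [ 43.8 136.8  74.7] deg [ 0.12 -0.    0.05] | 162.0 0.1
```

Emit:
play_rows(deltas="15 45 4 0 0 0 0; 30 90 8 0 0 0 0; 44 137 11 0 0 0 0; 44 137 11 0 0 0 0; 44 137 45 0 0 0 0; 44 137 65 0 0 0 0; 44 137 74 0 0 0 0; 44 137 74 0 0 0 0")

```text
t: 13.82
tcp_pos: [0.7477, 0.0405, 0.1461]
orientation: [2.127, 2.169, 0.15]
ft_force: [-0.7, 0.7, -0.5]
width: 0.0002
gripper_force: 0.0
```

```bash
python3 - <<'E'
from fit import *
rep();seatd([(199,43,46),(174,44,46),(152,35,46),(139,12,46)])
E
```

```text
t 13.82 tcp [0.7477 0.0405 0.1461] q [-0.03  0.45  0.03  1.01  0.    1.52] F [-0.7  0.7 -0.5] w 0.0002 gf 0.0
now seat [221.6  43.   46.6]
(199, 43, 46) delta mm [  0.  -22.6   0.6] deg [0.06 0.   0.04] | 23.0 0.1
(174, 44, 46) delta mm [  1.  -47.6   0.5] deg [0.06 0.   0.04] | 48.0 0.1
(152, 35, 46) delta mm [ -8.  -69.6   0.5] deg [0.06 0.   0.04] | 70.0 0.1
(139, 12, 46) delta mm [-30.9 -82.6   0.5] deg [0.06 0.   0.04] | 88.0 0.1
```

Emit:
play_rows(deltas="0 -12 0 0 0 0 0; 0 -23 0 0 0 0 0; 1 -35 0 0 0 0 0; 1 -48 0 0 0 0 0; -3 -59 0 0 0 0 0; -8 -70 0 0 0 0 0; -8 -70 0 0 0 0 0")

```text
t: 14.7
tcp_pos: [0.6777, 0.0308, 0.1363]
orientation: [2.127, 2.169, 0.149]
ft_force: [0.3, -0.1, -0.5]
width: 0.0
gripper_force: 0.0
```

```bash
python3 - <<'E'
from fit import *
rep();seatd([(145,26,46),(139,16,46),(139,11,46)])
t,M=seatpose(PS)
for n in('scene','top'):
    s=snap(n);q=models.spot_point(n,'latch_tab')[:2]
    for a in(0,.3,.6,.9,1.2,1.6): print(n,a,proj(s,t+M@np.array([.18-.041*np.cos(a),.041*np.sin(a),.053]))[0].round(1))
    print([(x['p'],(np.array(x['xy'])*[640,400]).round(1)) for x in q])
E
```

```text
t 14.7 tcp [0.6777 0.0308 0.1363] q [-0.05  0.34 -0.16  0.93  0.01  1.5 ] F [ 0.3 -0.1 -0.5] w 0.0 gf 0.0
now seat [150.8  34.7  46.6]
(145, 26, 46) delta mm [-8.7 -5.8  0.6] deg [0.03 0.01 0.01] | 10.0 0.0
(139, 16, 46) delta mm [-18.7 -11.8   0.6] deg [0.03 0.01 0.01] | 22.0 0.0
(139, 11, 46) delta mm [-23.7 -11.8   0.6] deg [0.03 0.01 0.01] | 26.0 0.0
scene 0 [342.8 154.7]
scene 0.3 [342.5 152.6]
scene 0.6 [343.2 150.4]
scene 0.9 [344.9 148.4]
scene 1.2 [347.4 146.7]
scene 1.6 [351.5 145.2]
[(0.48, array([343.4, 147.2]))]
top 0 [279.9 167.1]
top 0.3 [276.8 166.7]
top 0.6 [273.9 165.4]
top 0.9 [271.6 163.3]
top 1.2 [270.  160.6]
top 1.6 [269.3 156.5]
[]
```

Emit:
play_rows(deltas="-5 -3 0 0 0 0 0; -9 -6 0 0 0 0 0; -14 -9 0 0 0 0 0; -19 -12 0 0 0 0 0; -22 -12 0 0 0 0 0; -22 -12 0 0 0 0 0; -22 -12 0 0 0 0 0")

```text
t: 15.78
tcp_pos: [0.6674, 0.0093, 0.135]
orientation: [2.126, 2.169, 0.151]
ft_force: [-1.4, 2.1, 0.4]
width: 0.0002
gripper_force: 0.9
```

```bash
python3 - <<'E'
from fit import *
rep();seatd([(139,8,46)])
E
```

```text
t 15.78 tcp [0.6674 0.0093 0.135 ] q [-0.09  0.32 -0.19  0.92  0.01  1.46] F [-1.4  2.1  0.4] w 0.0002 gf 0.9
now seat [140.   13.3  46.8]
(139, 8, 46) delta mm [-5.3 -1.   0.8] deg [ 0.1  -0.01  0.06] | 5.0 0.1
```

Force is small so far; keep pushing until the stop shows.

Emit:
play_rows(deltas="-2 0 0 0 0 0 0; -4 0 0 0 0 0 0; -6 0 0 0 0 0 0; -6 0 0 0 0 0 0; -6 0 0 0 0 0 0")

```text
t: 16.4
tcp_pos: [0.6674, 0.0089, 0.1351]
orientation: [2.126, 2.179, 0.164]
ft_force: [-1.5, 14.5, 2.3]
width: 0.0002
gripper_force: 7.4
```

Emit:
play_rows(deltas="8 0 0 0 0 0 0; 20 0 0 0 0 0 0; 25 0 -30 0 0 0 0; 25 -20 -80 0 0 0 0; 25 -60 -130 0 0 0 0; 25 -100 -180 0 0 0 0; 60 -150 -190 0 0 0 0; 110 -200 -190 0 0 0 0")

```text
t: 17.4
tcp_pos: [0.4478, 0.1024, 0.2979]
orientation: [2.126, 2.162, 0.156]
ft_force: [0.0, 1.2, -0.5]
width: -0.0
gripper_force: 0.0
```

```bash
python3 - <<'E'
from fit import *
rep()
t,M=seatpose(PS)
for n in('scene','top'):
    s=snap(n)
    for a in(0,.2,.4): print(n,a,proj(s,t+M@np.array([.18-.041*np.cos(a),.041*np.sin(a),.053]))[0].round(1))
    for l in('latch_tab','latch_axis'): print(l,[(round(x['p'],2),(np.array(x['xy'])*[640,400]).round(1)) for x in models.spot_point(n,l)[:2]])
    for l in('cassette_heel','cassette_grip','cassette_tongue'):
        print(n,l,[(round(q['p'],2),(np.array(q['xy'])*[640,400]-proj(s,t+M@(np.array(CP[l])+[.087,0,0]))[0]).round(1).tolist()) for q in models.spot_point(n,l)[:2]])
    # dark-tab blob
    g=cv2.cvtColor(s['img'],cv2.COLOR_RGB2GRAY);u=proj(s,t+M@np.array([.139,0,.053]))[0].round().astype(int)
    print(g[u[1]-6:u[1]+7,u[0]-8:u[0]+9])
E
```

```text
t 17.4 tcp [0.4478 0.1024 0.2979] q [ 0.09 -0.16 -0.36  1.22 -0.01  1.65] F [ 0.   1.2 -0.5] w -0.0 gf 0.0
scene 0 [342.8 154.7]
scene 0.2 [342.5 153.3]
scene 0.4 [342.6 151.8]
latch_tab [(0.66, array([341.7, 151.1]))]
latch_axis [(0.82, array([354.1, 153.6]))]
scene cassette_heel [(0.79, [1.8, -1.0]), (0.63, [-90.3, 182.3])]
scene cassette_grip [(0.67, [-0.5, -1.8]), (0.61, [-47.7, 188.6])]
scene cassette_tongue [(0.61, [1.0, -0.1]), (0.61, [3.6, 189.4])]
[[129 130 125 125 125 124 124 122 121 116 118 122 127 128 125 128 129]
 [130 127 126 125 120 118 106  83  90  84 123 132 128 126 123 128 128]
 [123 120 107  88  90  87 109 121 117  80  79 114 125 127 127 130 130]
 [ 91  91 105 116 114 108  74  46  31  25  27 119 134 126 132 129 127]
 [113 104  83  65  57  67  38  23  19  16  13  68 115 128 129 129 129]
 [ 52  67  75  75 116 153  87  13  15  16  12  29 108 125 131 131 131]
 [112 154 125 120 113 126  81  17  12  12  14  28 106 133 148 164 172]
 [111 123 113 121 131 115  67  30   3   9  10  39 146 176 174 176 139]
 [133 108 122 131 154 126  90  44  13   6  12  31 146 172 173 178 177]

[... 827 characters left out ...]
147 141 119 118 167 173 173 176 125  85  89  90  85  97  94]
 [114  98 115 115  98 115 173 113  94 152 123  93  73  93  92 104 103]
 [116 115 117 118 116 120 166  48  49  96 127  99  98 102 100 122 119]
 [123 122 121 120 118 118 181  42  44  53 133  88  92 102 107 107 104]
 [ 85 105  86  94  83  94 164  43  47  50 137  86  83  82  93 113 106]
 [ 86 114 125 100  86 115 180  38  40  57 193  91 105  86 115 129 121]
 [117 131 133 114  87 117 165  73  55  59 148 105 117  88 116 131 116]
 [120 131 130 114  87 117 124  86  87  98 117 109 116  86 115 128  90]
 [117 130 130 113  86 115 116 100  88 103 114 106 115  88 115 129 113]
 [117 131 128 115  88 115 101 102  87 102 108 107 116  88 114 116 130]]
```

The latch arm points straight down the slope (tab at top (280,167), the model's angle 0), the cassette is flush, and the arm is clear.

```bash
python3 -c "
from h import *
print(close_job())"
```

```text
the job is handed in; nothing more can be done
None
```

The cassette is hooked under the lip and appears fully home in the intake. The latch was pushed until it stopped, everything is released, and the arm never went near the spanner or bearings. I handed the job in at about 18 s, and no verdict came back.

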